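# Fish the spatula out of the breading station

### The job

The long wooden spatula has slipped into the well of the breading station, under the lidded crumb pan. Lift the pan out by its grip, keep it level, set it down gently and fully seated in the parking rack whose cut-out matches it, and let go; then draw the spatula out handle first through the opening the pan has left, tilting it to clear the deck and never levering it hard against the deck's edges. Finish while holding the spatula still in the gripper, the whole of it at least 6 cm above the station's deck, with the other things on the table left alone.

Things in the scene. Friction and masses are not known exactly. Their poses are not given: they have to be found in the camera images.
- bay (a point): Centre of the breading station's only opening, level with the deck's top face, 74 mm above the table; z up. The opening is 200 mm along x, 150 mm along y, in a deck 4 mm thick. Below is a closed well: its floor is 62 mm below this point; it reaches 91 mm to -y and 306 mm to +y of this point, 129 mm either way in x
- pan_grip (a point): Centre of the blue bar grip on the crumb pan's lid (steel pan, white lid clipped on: one loose rigid piece, about 0.55 kg). Bar 100 mm along x, 20 mm thick along y, 34 mm high; lid top 17 mm below this point; underside of the rim, on which the pan hangs, 29 mm below; pan bottom 65 mm below. The pan starts hanging in the station's opening
- pan: The crumb pan: origin at the centre of its underside, 65 mm below pan_grip, same axes, z up. Rim 218 (x) by 168 (y) mm; body under the rim 192 by 142 mm, its lowest 18 mm 180 by 130 mm
- rect_seat (a point): Centre of the cut-out, 200 mm along x, 150 mm along y, of the free parking rack that matches the crumb pan; on the rack's top face, 60 mm above the table, z up. Rack fixed, 256 by 188 mm, open below. With the pan seated, pan_grip is 29 mm above this point and the long sides are parallel
- round_seat (a point): Centre of the round cut-out, 132 mm across, of the other parking rack (for the round sauce pot; the crumb pan does not fit), same outer size, on its top face 60 mm above the table
- spatula_mid (a point): Middle of the wooden spatula's length, 8 mm above its underside (half the handle's thickness). 300 mm long, about 0.11 kg, flat on the well's floor; x runs from handle to blade, z up. Handle 24 mm wide, 16 mm thick, x = -150 to +40 mm; blade 62 mm wide, 9 mm thick, to +150 mm. At first the handle's tip is under the opening, 15 to 40 mm inside its -y edge, the blade under the landing
- handle_end (a point): Tip of the spatula's handle, on its axis
- blade_end (a point): Tip of the spatula's blade, mid-thickness
- spatula: The spatula: origin on its underside below spatula_mid, same axes
- station: Breading station, fixed closed steel box under the deck: origin on the table 74 mm below bay, same axes. 270 mm wide in x, from y = -97 to +312 mm
- rect_rack: The rack with the rectangular cut-out, fixed: origin on the table 60 mm below rect_seat, same axes
- sauce_pot: Bystander: round steel pot, 116 mm across, 120 mm high, origin under its centre
- jar: Bystander: amber jar with red lid, 68 mm across, 105 mm high, origin under its centre
- spray: Bystander: white spray bottle with blue head, 66 mm across, 199 mm high, origin under its centre
- egg_bowl: Bystander: steel bowl, 120 mm across, 50 mm high, origin under its centre
- tongs: Bystander: kitchen tongs lying on the table, 250 mm long along x, origin under their middle
- deck: The station's deck, fixed to it, same origin and axes: the 4 mm steel plate round the opening, and past it (y = 75 to 312 mm) a solid landing with a green board that stands 8 mm proud (y = 115 to 285 mm)

How it is judged:
By the outcome, as a careful person would: the job done as asked, in the order asked, and still so for the second after the job is handed in, while the arm keeps its last pose, push and grip.
It also fails if it takes over 64 s, if anything falls off the work surface, if the arm or the gripper's body presses on something with over 40 N, if the wrist force passes 120 N, or if a joint passes its speed limit or range.

### The arm

A 6-joint arm with a two-finger parallel gripper is mounted at the origin on the work surface. World frame = base frame: x ahead of the robot, y to its left, z up, the work surface at z = 0. Lengths are in m, angles in degrees, forces in N, time in s.
With the tool pointing down it reaches from about 0.375 to 0.9 m from the base axis. Payload 3.1 kg.
Tool frame: the origin (TCP) lies on the centre line of the jaws, within the pads' length; the fingertips stand 25 mm ahead of it and the grasp point (between the pads) lies 6 mm ahead of it; y points along the fingers, x is the direction in which the jaws open and shut, and the axes are right-handed (so a half turn about y gives the same grasp; the last joint's range is limited). The gripper opens to 87 mm and grips with 3 to 60 N. Pads are 19 mm wide; open, the fingers measure 117 mm over their backs; the gripper's body (75 mm by 190 mm) begins 51 mm behind the grasp point.
Start: joints at [-79.956, 30.224, 82.088, -0, 67.689, -10.227], TCP at [0.217, -0.586, 0.248] pointing down, gripper open.
Joint ranges: [-176.69, 176.69], [-43.24, 126.21], [12.49, 139.97], [-82, 262], [0, 151.66], [-163.58, 163.58]. Speed limits (degrees/s): [159.86, 159.86, 180, 180, 180, 180].

### API

Orientations are given as a 3x3 rotation matrix whose columns are the frame's x, y, z axes.
In Python, from rig import * gives the robot as it stands.
- The arm moves only by the tool play_rows, never from a script. Its argument "commands" is a list of rows, each a list of 2 entries, a list of its own where there are three numbers: the shift along the world's x, y, z in m, then the turn, a rotation vector about the world's x, y, z in rad. A call has 1 to 10 rows; each row is the pose to reach, as a shift and turn from the pose commanded when the call began; what a row does not reach only later rows make up. A row lasts 1/8 s, in which the tool goes at most 62.5 mm and 10.7 degrees, less where a joint would pass 70% of its speed; a pose out of reach is approached as far as the arm can. A call with a gripper value outside its range is refused whole. "gripper" is the finger opening in m, from 0 to 0.087, set as the call begins (left out, the last holds). The fingers move at their own pace and stop on an object; the grip force is fixed at half the most. Time passes only in rows, so rows that repeat a pose let the fingers close. It gives the time, the measured TCP pose, the force and the opening at its end, in the units of the state.
- read_state(): the state, without advancing time (a new reading comes with each control period).
- capture(name): name is "side" or "top"; returns a dict with "frame" (384x512x3 uint8, red, green, blue), "depth" (384x512 float32, m along the optical axis (not along the pixel's ray), 0 where there is no reading), "mtx" (3x3 intrinsics, pixels), "cam_to_world" (4x4, takes a point from camera to world coordinates). Camera axes: x right, y down, z forward; pixel columns grow to the right and rows downward; lengths in m; the calibration is good to about 2 mm. A picture is of the moment at which its call begins.
- hand_in(): hands the job in, once; it reports no verdict.
The state is a dict: "time_s": time; "joint_positions": joint angles; "qvel": joint speeds; "tau": joint torques, N m; "position": TCP position; "tcp_rot": TCP orientation; "force": force on the tool from outside, world axes, zero at the start; "moment": the same for the moment, N m; "opening": opening from 0.0 (shut) to 1.0 (fully open).
Only numpy, scipy, OpenCV 4.12 (cv2) and the standard library are available. Lean on these libraries where they do the work, as an engineer would, in place of code of your own. Each camera call takes 0.05 s, during which the arm holds its last target. There are 200 camera calls.

## Working session

There is one attempt and no reset: what is moved stays moved. The work goes in short steps, Python scripts to look and compute and a tool call to move; the robot and the scene stay as the last step left them, time stands still between calls to the robot, and variables do not carry over. Pictures are saved under pics/ and viewed, about 8 in all and at most 12, crops included, and the job is handed in when it is done.

Besides the shell and the picture viewer there is one more tool, called by a JSON object that holds its "name" and its "arguments". play_rows: Moves the arm, as the interface text tells. Its arguments: {"type":"object","properties":{"commands":{"type":"array"},"gripper":{"type":"number"}},"required":["commands"]}

```bash
mkdir -p pics; ls; cat > h.py <<'E'
from rig import *
import numpy as np, cv2
def snap(n,out=None):
    c=capture(n); 
    if out: cv2.imwrite('pics/'+out,c['frame'][:,:,::-1])
    return c
def pts(c):
    d=c['depth']; K=c['mtx']; v,u=np.mgrid[:d.shape[0],:d.shape[1]]
    P=np.stack([(u-K[0,2])/K[0,0]*d,(v-K[1,2])/K[1,1]*d,d],-1)
    T=np.array(c['cam_to_world']); return P@T[:3,:3].T+T[:3,3]
def ray(c,u,v,z):
    K=c['mtx'];T=np.array(c['cam_to_world']);r=T[:3,:3]@[(u-K[0,2])/K[0,0],(v-K[1,2])/K[1,1],1]
    return T[:3,3]+r*(z-T[2,3])/r[2]
E
python3 - <<'E'
from h import *
for n in('top','side'):
    c=snap(n,n+'1.png'); np.savez(n+'1.npz',**c); print(np.round(c['cam_to_world'],3),c['mtx'][0,0])
s=read_state();print(s)
E
```

```text
pics
[[ 0.028 -0.987  0.156  0.359]
 [-1.    -0.029 -0.     0.075]
 [ 0.005 -0.156 -0.988  1.681]
 [ 0.     0.     0.     1.   ]] 419.5700794149065
[[-0.787 -0.38   0.486  0.038]
 [-0.616  0.507 -0.603  0.76 ]
 [-0.017 -0.774 -0.633  0.811]
 [ 0.     0.     0.     1.   ]] 380.9834256421234
{'time_s': 0.1, 'joint_positions': array([-7.99562071e+01,  3.02731157e+01,  8.21498286e+01, -1.83795293e-03,
        6.76906771e+01, -1.02280300e+01]), 'qvel': array([-0.02821686, -0.12408623, -0.13353542,  0.0481737 , -0.05253286,
       -0.01055637]), 'tau': array([-9.06968635e-04, -4.40987206e+01, -1.77149731e+01,  6.35059923e-02,
        5.33429836e-02, -4.20911238e-05]), 'position': array([ 0.21644787, -0.58565699,  0.24667072]), 'tcp_rot': array([[ 3.46485455e-01, -3.75070853e-04,  9.38055270e-01],
       [-9.38053304e-01,  1.94749969e-03,  3.46485507e-01],
       [-1.95681896e-03, -9.99998033e-01,  3.22943864e-04]]), 'force': array([ 0.11786988, -0.20215014,  0.10476707]), 'moment': array([-0.01148939,  0.05219839, -0.00165355]), 'opening': 0.9976650279153502}
```

View pics/top1.png

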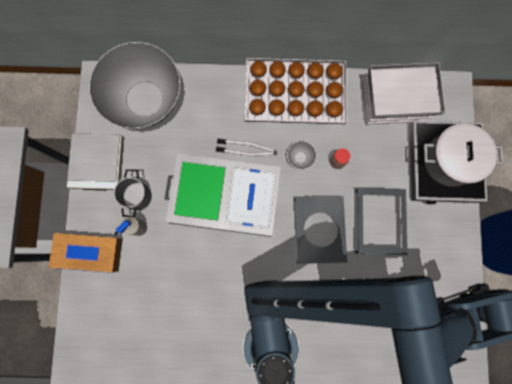

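View pics/side1.png

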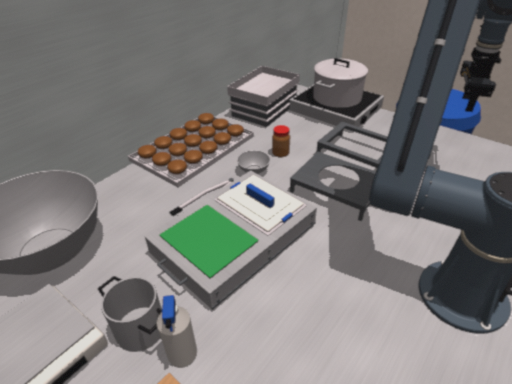

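The top view shows the green board at (200,191), the pan's blue grip at (251,197), the rectangular rack at (381,220) and the round rack at (320,228). The side view agrees. Next I measure the grip, board and rack.

```bash
python3 - <<'E'
from h import *
c=dict(np.load('top1.npz'));P=pts(c);h=cv2.cvtColor(c['frame'],cv2.COLOR_RGB2HSV)
def box(m,name,z):
    m=m.astype(np.uint8);n,l,st,_=cv2.connectedComponentsWithStats(m);k=1+np.argmax(st[1:,4]);v,u=np.nonzero(l==k)
    q=np.array([ray(c,a,b,z)[:2] for a,b in zip(u,v)],np.float32)
    r=cv2.minAreaRect(q); print(name,len(u),np.round(r[0],4),np.round(r[1],4),round(r[2],2),'mean',q.mean(0).round(4),'depth z',np.median(P[v,u,2]).round(4))
def roi(u0,u1,v0,v1):
    m=np.zeros(h.shape[:2],bool);m[v0:v1,u0:u1]=1;return m
blue=(h[...,0]>100)&(h[...,0]<130)&(h[...,1]>120)
box(blue&roi(240,262,178,214),'grip',.12)
g=(h[...,0]>45)&(h[...,0]<80)&(h[...,1]>120)
box(g&roi(160,240,150,230),'board',.082)
box((h[...,2]>190)&(h[...,1]<40)&roi(220,285,160,235),'lid',.086)
Z=P[...,2]
box((Z>.045)&(Z<.075)&roi(350,412,180,262),'rack',.06)
hole=cv2.morphologyEx(((Z>-.02)&(Z<.03)).astype(np.uint8),0,np.ones((1,1)))
box((hole>0)&roi(362,401,194,248),'rackhole',.06)
box((Z>.045)&(Z<.1)&roi(160,285,150,240),'station',.074)
np.set_printoptions(linewidth=200)
print(Z[220,350:415:2].round(3)); print(Z[184:260:2,382].round(3)); 
E
```

```text
grip 104 [0.5654 0.0917] [0.0156 0.0925] 84.24 mean [0.5654 0.0916] depth z 0.119
board 2241 [0.5864 0.2893] [0.1643 0.2037] 84.3 mean [0.5854 0.2892] depth z 0.0813
lid 3378 [0.5668 0.1114] [0.2339 0.2633] 84.46 mean [0.5638 0.0987] depth z 0.0825
rack 1250 [ 0.4934 -0.4165] [0.1915 0.2559] 89.79 mean [ 0.4906 -0.4182] depth z 0.0598
rackhole 1948 [ 0.493  -0.4169] [0.1445 0.1999] 89.34 mean [ 0.4926 -0.4162] depth z -0.0002
station 7257 [0.5779 0.2082] [0.4294 0.2728] 84.18 mean [0.5763 0.2015] depth z 0.08
[-0.003  0.001  0.    -0.006  0.064  0.055  0.057 -0.004 -0.005 -0.002  0.003 -0.004  0.005 -0.004 -0.    -0.004 -0.001  0.003 -0.001  0.002 -0.008  0.004 -0.     0.003 -0.     0.004  0.066  0.058
  0.058 -0.    -0.002 -0.005 -0.002]
[-0.005 -0.005  0.055  0.056  0.065  0.059 -0.001 -0.002 -0.004  0.003  0.01  -0.002  0.003  0.004  0.003  0.005  0.007 -0.003 -0.001  0.008 -0.002  0.002 -0.003 -0.005 -0.003  0.002  0.005 -0.008
  0.002  0.    -0.006 -0.003  0.054  0.054  0.057 -0.     0.001  0.008]
```

{"name": "play_rows", "arguments": {"commands": [[[0.03,0.058,0.02],[0,0,-0.05]],[[0.08,0.156,0.02],[0,0,-0.1]],[[0.13,0.253,0.02],[0,0,-0.18]],[[0.18,0.351,0.02],[0,0,-0.26]],[[0.23,0.448,0.02],[0,0,-0.34]],[[0.28,0.545,0.0],[0,0,-0.42]],[[0.32,0.623,0.0],[0,0,-0.4555]],[[0.348,0.678,0],[0,0,-0.4555]],[[0.348,0.678,-0.03],[0,0,-0.4555]],[[0.348,0.678,-0.06],[0,0,-0.4555]]], "gripper": 0.087}}

```text
time_s: 1.35
position: [0.5003, -0.0341, 0.2307]
tcp_rot: [[-0.101, 0.002, 0.995], [-0.995, -0.001, -0.101], [0.001, -1.0, 0.002]]
force: [0.4, -0.7, 0.8]
opening: 1.003
```

{"name": "play_rows", "arguments": {"commands": [[[0.02,0.04,-0.01],[0,0,0]],[[0.045,0.085,-0.02],[0,0,0]],[[0.065,0.126,-0.03],[0,0,0]],[[0.065,0.126,-0.04],[0,0,0]],[[0.065,0.126,-0.04],[0,0,0]]]}}

```text
time_s: 1.98
position: [0.5627, 0.09, 0.1892]
tcp_rot: [[-0.101, -0.004, 0.995], [-0.995, -0.0, -0.101], [0.001, -1.0, -0.004]]
force: [0.0, -0.2, 0.5]
opening: 1.001
```

```bash
python3 - <<'E'
from h import *
s=read_state();print(s['position'],s['tcp_rot'].round(4),s['joint_positions'].round(1))
c=snap('top');P=pts(c);c['h']=0
f=c['frame'].astype(int)
# rack: dark vs light hole via depth, subpixel edges averaged
Z=P[...,2]
m=((Z>.045)&(Z<.075)); m[:, :350]=0;m[:,412:]=0;m[:180]=0;m[262:]=0
m=m.astype(np.uint8)
cs,_=cv2.findContours(m,cv2.RETR_CCOMP,cv2.CHAIN_APPROX_NONE)
for q in sorted(cs,key=len)[-2:]:
    w=np.array([ray(c,*p[0],.06)[:2] for p in q],np.float32);r=cv2.minAreaRect(w);print(len(q),np.round(r[0],4),np.round(r[1],4),r[2])
g=cv2.cvtColor(c['frame'],cv2.COLOR_RGB2GRAY)
print(g[220,350:412]);print(g[180:262,382])
cv2.imwrite('pics/c2.png',cv2.resize(c['frame'][130:290,150:430,::-1],None,fx=2.8,fy=2.8,interpolation=2))
E
```

```text
[0.56266575 0.0899622  0.18917505] [[-1.009e-01 -3.800e-03  9.949e-01]
 [-9.949e-01 -3.000e-04 -1.009e-01]
 [ 7.000e-04 -1.000e+00 -3.800e-03]] [-2.1 30.3 93.3 -0.  56.6 93.7]
179 [ 0.4926 -0.4184] [0.1553 0.2085] 89.36505126953125
227 [ 0.4934 -0.4173] [0.1901 0.256 ] 89.85952758789062
[164 165 166 150 114  89  85  82  76  79  85  86 104 141 165 172 172 171
 172 170 169 168 171 168 168 168 167 168 166 166 165 165 163 164 162 164
 162 162 161 161 160 161 161 162 163 149 111  86  81  83  85  82  82  78
  78  86 113 148 161 161 161 159]
[164 166 166 166 168 168 153 121  89  78  79  82  79  82  95 132 156 164
 167 169 168 167 166 166 168 166 168 167 165 164 165 164 162 163 164 163
 164 164 164 164 163 164 167 166 166 166 167 165 167 166 166 164 166 163
 165 166 169 168 168 168 167 167 168 158 126  93  83  82  82  85  85  84
  84 100 130 156 161 162 162 162 165 165]
```

View pics/c2.png

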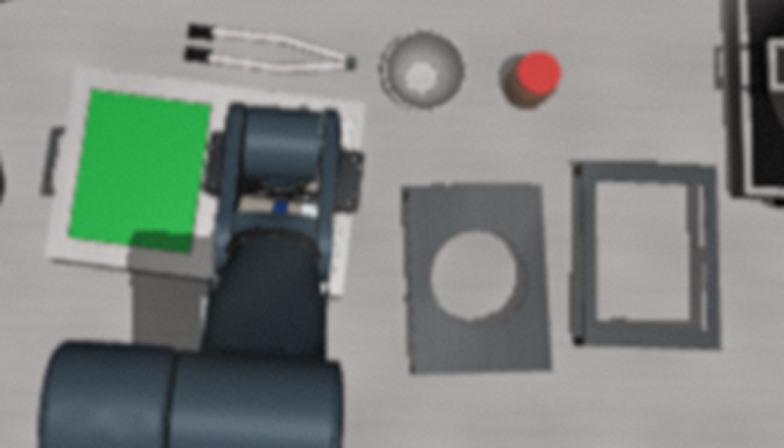

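```bash
python3 - <<'E'
from h import *
c=dict(np.load('top1.npz'));g=cv2.GaussianBlur(cv2.cvtColor(c['frame'],cv2.COLOR_RGB2GRAY),(3,3),0).astype(float)
def cross(p,t,start,step):
    i=start
    while (p[i]-t)*(p[i+step]-t)>0: i+=step
    return i+step*(p[i]-t)/(p[i]-p[i+step])
def line(name,pts,ax):
    w=np.array([ray(c,u,v,.06)[:2] for u,v in pts]);o=1-ax
    for _ in range(3):
        k=np.polyfit(w[:,o],w[:,ax],1);e=w[:,ax]-np.polyval(k,w[:,o]);w=w[abs(e)<max(2*e.std(),.0008)]
    print(name,'value at centre',round(np.polyval(k,.493 if o==0 else -.417),4),'slope deg',round(np.degrees(np.arctan(k[0])),2),e.std().round(4))
R=range(200,244);C=range(368,396)
line('hole L (y)',[(cross(g[v],125,382,-1),v) for v in R],1)
line('hole R (y)',[(cross(g[v],125,382,1),v) for v in R],1)
line('outer R (y)',[(cross(g[v],125,411,-1),v) for v in range(195,250)],1)
line('outer L (y)',[(cross(g[v],125,351,1),v) for v in range(195,250)],1)
line('hole T (x)',[(u,cross(g[:,u],125,220,-1)) for u in C],0)
line('hole B (x)',[(u,cross(g[:,u],125,220,1)) for u in C],0)
line('outer T (x)',[(u,cross(g[:,u],125,182,1)) for u in C],0)
line('outer B (x)',[(u,cross(g[:,u],125,260,-1)) for u in C],0)
E
```

```text
hole L (y) value at centre -0.3426 slope deg -0.13 0.0002
hole R (y) value at centre -0.4701 slope deg 0.47 0.0008
outer R (y) value at centre -0.5132 slope deg -1.62 0.0026
outer L (y) value at centre -0.3076 slope deg -2.03 0.0009
hole T (x) value at centre 0.5919 slope deg 0.62 0.0004
hole B (x) value at centre 0.4025 slope deg 0.42 0.0009
outer T (x) value at centre 0.6222 slope deg 1.45 0.001
outer B (x) value at centre 0.3805 slope deg 34.47 0.0117
```

{"name": "play_rows", "arguments": {"commands": [[[0.001,0.001,-0.02],[0,0,0]],[[0.001,0.001,-0.045],[0,0,0]],[[0.001,0.001,-0.062],[0,0,0]],[[0.001,0.001,-0.072],[0,0,0]],[[0.001,0.001,-0.073],[0,0,0]],[[0.001,0.001,-0.073],[0,0,0]]]}}

```text
time_s: 2.78
position: [0.5656, 0.091, 0.118]
tcp_rot: [[-0.102, 0.001, 0.995], [-0.995, -0.0, -0.102], [-0.0, -1.0, 0.001]]
force: [0.8, -0.2, -0.4]
opening: 0.996
```

{"name": "play_rows", "arguments": {"commands": [[[0,0,-0.001],[0,0,0]],[[0,0,-0.001],[0,0,0]],[[0,0,-0.001],[0,0,0]],[[0,0,-0.001],[0,0,0]],[[0,0,-0.001],[0,0,0]],[[0,0,-0.001],[0,0,0]],[[0,0,-0.001],[0,0,0]]], "gripper": 0.0}}

```text
time_s: 3.65
position: [0.5651, 0.0911, 0.1165]
tcp_rot: [[-0.102, -0.0, 0.995], [-0.995, -0.0, -0.102], [0.0, -1.0, -0.0]]
force: [0.8, -0.5, -1.0]
opening: 0.283
```

{"name": "play_rows", "arguments": {"commands": [[[0,0,0],[0,0,0]],[[0,0,0],[0,0,0]],[[0,0,0],[0,0,0]]]}}

```text
time_s: 4.03
position: [0.5651, 0.0913, 0.1165]
tcp_rot: [[-0.102, 0.0, 0.995], [-0.995, 0.0, -0.102], [-0.0, -1.0, 0.0]]
force: [0.9, 1.3, 0.1]
opening: 0.226
```

{"name": "play_rows", "arguments": {"commands": [[[0,0,0.004],[0,0,0]],[[0,0,0.012],[0,0,0]],[[0,0,0.022],[0,0,0]],[[0,0,0.034],[0,0,0]],[[0,0,0.048],[0,0,0]],[[0,0,0.062],[0,0,0]],[[0,0,0.076],[0,0,0]],[[0,0,0.088],[0,0,0]],[[0,0,0.096],[0,0,0]],[[0,0,0.1],[0,0,0]]]}}

```text
time_s: 5.28
position: [0.5652, 0.0911, 0.217]
tcp_rot: [[-0.101, 0.0, 0.995], [-0.995, -0.0, -0.101], [0.0, -1.0, 0.0]]
force: [0.9, -0.3, -4.8]
opening: 0.229
```

```bash
python3 - <<'E'
from h import *
s=read_state();print(s['position'],s['tcp_rot'].round(4),s['force'],s['moment'],s['joint_positions'].round(1))
snap('side','s3.png');c=snap('top'); np.savez('top3.npz',**c)
E
```

```text
[0.56515538 0.09111165 0.21699975] [[-1.015e-01  4.000e-04  9.948e-01]
 [-9.948e-01 -0.000e+00 -1.015e-01]
 [ 0.000e+00 -1.000e+00  4.000e-04]] [ 0.93339837 -0.27092801 -4.80918677] [0.04470804 0.01514004 0.01844258] [-2.  28.3 91.6 -0.  60.  93.8]
```

View pics/s3.png

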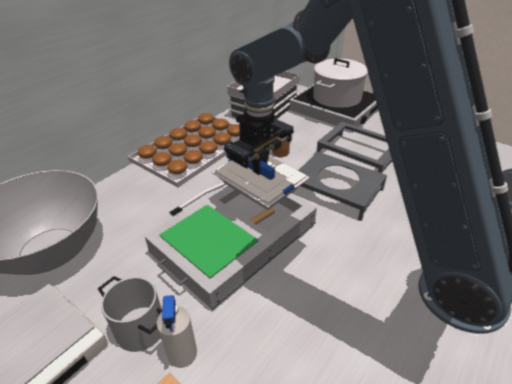

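The side view shows the pan hanging level at about (262,180), with the spatula's handle visible in the opening at (262,216). Next I carry the pan to the rack.

{"name": "play_rows", "arguments": {"commands": [[[-0.0015,-0.01,0.002],[0,0,0.003]],[[-0.005,-0.032,0.004],[0,0,0.008]],[[-0.009,-0.062,0.006],[0,0,0.014]],[[-0.014,-0.097,0.008],[0,0,0.02]],[[-0.019,-0.132,0.01],[0,0,0.026]],[[-0.024,-0.167,0.01],[0,0,0.032]],[[-0.029,-0.202,0.01],[0,0,0.038]],[[-0.034,-0.237,0.01],[0,0,0.044]],[[-0.039,-0.272,0.01],[0,0,0.05]],[[-0.044,-0.307,0.01],[0,0,0.056]]]}}

```text
time_s: 6.62
position: [0.5202, -0.2175, 0.2261]
tcp_rot: [[-0.046, -0.001, 0.999], [-0.999, 0.0, -0.046], [-0.0, -1.0, -0.001]]
force: [0.8, 1.1, -3.6]
opening: 0.229
```

{"name": "play_rows", "arguments": {"commands": [[[-0.005,-0.035,0],[0,0,0.006]],[[-0.01,-0.07,0],[0,0,0.012]],[[-0.015,-0.105,0],[0,0,0.018]],[[-0.02,-0.14,0],[0,0,0.024]],[[-0.0245,-0.17,0],[0,0,0.03]],[[-0.0275,-0.19,0],[0,0,0.036]],[[-0.0287,-0.2,0],[0,0,0.038]],[[-0.0287,-0.2015,0],[0,0,0.038]],[[-0.0287,-0.2015,-0.01],[0,0,0.038]],[[-0.0287,-0.2015,-0.02],[0,0,0.038]]]}}

```text
time_s: 7.88
position: [0.4925, -0.416, 0.2057]
tcp_rot: [[-0.007, -0.001, 1.0], [-1.0, 0.001, -0.006], [-0.001, -1.0, -0.001]]
force: [-0.3, -0.3, -5.9]
opening: 0.228
```

```bash
python3 - <<'E'
from h import *
s=read_state();print(s['position'],s['tcp_rot'].round(4),s['force'],s['moment'],s['opening'])
snap('side','s4.png');c=snap('top'); np.savez('top4.npz',**c)
z=s['position'][2]-.013
print('grip z',z)
a=np.zeros((384,1024,3),np.uint8)
cv2.imwrite('pics/t4.png',cv2.resize(c['frame'][130:290,150:430,::-1],None,fx=2.8,fy=2.8,interpolation=2))
E
```

```text
[ 0.4924711  -0.41602194  0.20566284] [[-6.5e-03 -7.0e-04  1.0e+00]
 [-1.0e+00  1.2e-03 -6.5e-03]
 [-1.1e-03 -1.0e+00 -7.0e-04]] [-0.27861185 -0.29862882 -5.88600334] [0.05473435 0.05294267 0.00790331] 0.22813211527379415
grip z 0.19266283563151493
```

View pics/t4.png

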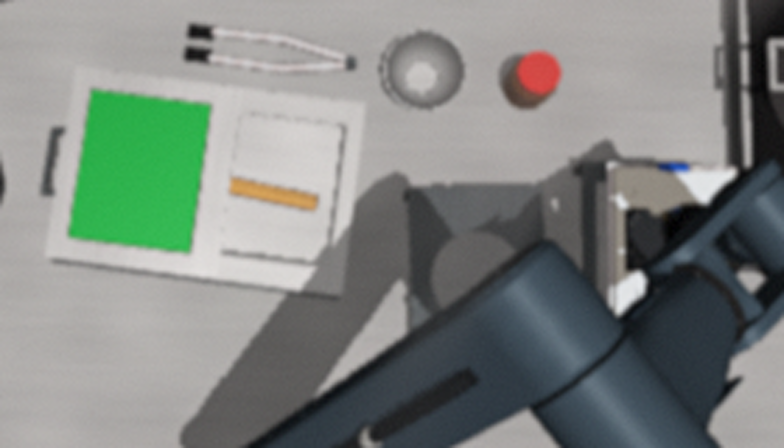

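The crop shows the opening free and the spatula handle at crop (230–318, 185–200), with the pan over the rack. Next I lower the pan slowly and measure the spatula.

{"name": "play_rows", "arguments": {"commands": [[[0,-0.001,-0.006],[0,0,0]],[[0,-0.001,-0.018],[0,0,0]],[[0,-0.001,-0.032],[0,0,0]],[[0,-0.001,-0.044],[0,0,0]],[[0,-0.001,-0.052],[0,0,0]],[[0,-0.001,-0.056],[0,0,0]],[[0,-0.001,-0.056],[0,0,0]]]}}

```text
time_s: 8.85
position: [0.4924, -0.4184, 0.1503]
tcp_rot: [[-0.008, -0.0, 1.0], [-1.0, 0.0, -0.008], [-0.0, -1.0, -0.0]]
force: [-0.8, -0.1, -5.1]
opening: 0.225
```

```bash
python3 - <<'E'
from h import *
s=read_state();print(s['position'],s['tcp_rot'].round(4),s['force'])
c=dict(np.load('top4.npz'));P=pts(c);h=cv2.cvtColor(c['frame'],cv2.COLOR_RGB2HSV)
m=(h[...,0]>8)&(h[...,0]<28)&(h[...,1]>90);m[:,:225]=0;m[:,270:]=0;m[:180]=0;m[215:]=0
v,u=np.nonzero(m);q=np.array([ray(c,a,b,.028)[:2] for a,b in zip(u,v)],np.float32);r=cv2.minAreaRect(q);print('handle',r,np.median(P[v,u,2]))
print(cv2.boxPoints(r).round(4))
c1=snap('side','s5.png')
E
```

```text
[ 0.49239297 -0.41840088  0.15030602] [[-7.8e-03 -1.0e-04  1.0e+00]
 [-1.0e+00  2.0e-04 -7.8e-03]
 [-2.0e-04 -1.0e+00 -1.0e-04]] [-0.82157381 -0.07387158 -5.07724619]
handle ((0.5651241540908813, 0.1059781014919281), (0.12143564224243164, 0.02038087695837021), 79.68429565429688) 0.0273417840844703
[[0.5442 0.0481]
 [0.5643 0.0444]
 [0.586  0.1639]
 [0.566  0.1675]]
```

View pics/s5.png

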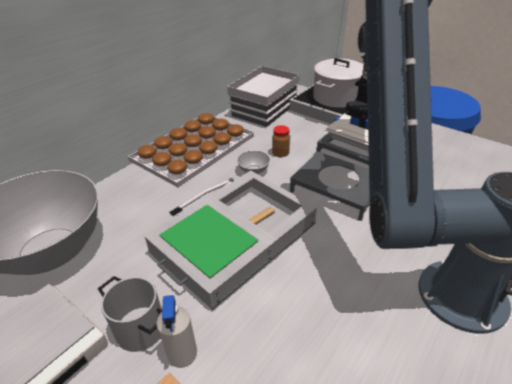

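{"name": "play_rows", "arguments": {"commands": [[[0,0.0007,-0.004],[0,0,0]],[[0,0.0007,-0.01],[0,0,0]],[[0,0.0007,-0.016],[0,0,0]],[[0,0.0007,-0.022],[0,0,0]],[[0,0.0007,-0.028],[0,0,0]],[[0,0.0007,-0.033],[0,0,0]],[[0,0.0007,-0.037],[0,0,0]],[[0,0.0007,-0.037],[0,0,0]]]}}

```text
time_s: 9.9
position: [0.4922, -0.4175, 0.1131]
tcp_rot: [[-0.008, -0.001, 1.0], [-1.0, 0.001, -0.008], [-0.001, -1.0, -0.001]]
force: [-0.4, 0.6, -5.0]
opening: 0.227
```

No contact with the rim yet and no jamming. Last 10 mm, slowly.

{"name": "play_rows", "arguments": {"commands": [[[0,0,-0.003],[0,0,0]],[[0,0,-0.005],[0,0,0]],[[0,0,-0.007],[0,0,0]],[[0,0,-0.0085],[0,0,0]],[[0,0,-0.0095],[0,0,0]],[[0,0,-0.0105],[0,0,0]],[[0,0,-0.0105],[0,0,0]]]}}

```text
time_s: 10.78
position: [0.4924, -0.4177, 0.1029]
tcp_rot: [[-0.008, -0.0, 1.0], [-1.0, 0.0, -0.008], [-0.0, -1.0, -0.0]]
force: [-0.3, 0.3, -5.0]
opening: 0.228
```

{"name": "play_rows", "arguments": {"commands": [[[0,0,-0.0005],[0,0,0]],[[0,0,-0.001],[0,0,0]],[[0,0,-0.0015],[0,0,0]],[[0,0,-0.002],[0,0,0]],[[0,0,-0.002],[0,0,0]]]}}

```text
time_s: 11.4
position: [0.4925, -0.4178, 0.1025]
tcp_rot: [[-0.008, 0.0, 1.0], [-1.0, -0.001, -0.008], [0.001, -1.0, 0.0]]
force: [-1.7, 1.5, 5.3]
opening: 0.233
```

Seated: the wrist force reversed at z = 0.1025, the expected height. Releasing.

{"name": "play_rows", "arguments": {"commands": [[[0,0,0],[0,0,0]],[[0,0,0],[0,0,0]],[[0,0,0],[0,0,0]],[[0,0,0],[0,0,0]],[[0,0,0.0],[0,0,0]],[[0,0,0.01],[0,0,0]],[[0,0,0.04],[0,0,0]],[[0,0,0.08],[0,0,0]],[[0,0,0.1],[0,0,0]],[[0,0,0.1],[0,0,0]]], "gripper": 0.087}}

```text
time_s: 12.65
position: [0.4934, -0.4187, 0.2038]
tcp_rot: [[-0.008, 0.004, 1.0], [-1.0, -0.004, -0.008], [0.004, -1.0, 0.004]]
force: [0.2, 0.0, -0.2]
opening: 0.995
```

{"name": "play_rows", "arguments": {"commands": [[[0.005,0.03,0],[0,0,0.14]],[[0.012,0.085,0],[0,0,0.28]],[[0.02,0.14,0],[0,0,0.42]],[[0.027,0.195,0],[0,0,0.56]],[[0.035,0.25,0],[0,0,0.7]],[[0.042,0.305,0],[0,0,0.84]],[[0.05,0.36,0],[0,0,0.98]],[[0.057,0.415,0],[0,0,1.12]],[[0.064,0.47,0],[0,0,1.26]],[[0.07,0.51,0],[0,0,1.399]]]}}

```text
time_s: 13.9
position: [0.5615, 0.0947, 0.1999]
tcp_rot: [[0.985, -0.002, 0.173], [-0.173, 0.0, 0.985], [-0.002, -1.0, -0.0]]
force: [0.9, 0.1, -0.2]
opening: 1.004
```

{"name": "play_rows", "arguments": {"commands": [[[0.003,0.02,0],[0,0,0]],[[0.005,0.032,-0.02],[0,0,0]],[[0.005,0.032,-0.05],[0,0,0]],[[0.005,0.032,-0.06],[0,0,0]],[[0.005,0.032,-0.06],[0,0,0]]]}}

```text
time_s: 14.52
position: [0.5669, 0.1236, 0.1402]
tcp_rot: [[0.984, -0.002, 0.18], [-0.18, -0.0, 0.984], [-0.002, -1.0, -0.001]]
force: [0.4, -0.1, -0.7]
opening: 1.0
```

```bash
python3 - <<'E'
from h import *
s=read_state();print(s['position'],s['tcp_rot'].round(4),s['joint_positions'].round(1))
a=s['tcp_rot'][:,0];print(np.degrees(np.arctan2(a[1],a[0])))
snap('side','s6.png');c=snap('top');np.savez('top6.npz',**c);P=pts(c)
f=c['frame'][185:255,345:415,::-1]
cv2.imwrite('pics/t6.png',np.hstack([cv2.resize(c['frame'][120:280,160:420,::-1],(780,480)),]))
h=cv2.cvtColor(c['frame'],cv2.COLOR_RGB2HSV)
m=(h[...,0]>100)&(h[...,0]<130)&(h[...,1]>120);m[:,:370]=0;m[:,396]=0;m[:205]=0;m[238:]=0;m[:,392:]=0
v,u=np.nonzero(m);q=np.array([ray(c,i,j,.106)[:2] for i,j in zip(u,v)],np.float32);print('bar in rack',cv2.minAreaRect(q),np.median(P[v,u,2]))
m=(h[...,2]>190)&(h[...,1]<40);m[:,:355]=0;m[:,410:]=0;m[:185]=0;m[255:]=0
v,u=np.nonzero(m)
A=np.c_[P[v,u,:2]-[.493,-.417],np.ones(len(u))];k=np.linalg.lstsq(A,P[v,u,2],rcond=None)[0];print('lid plane',k,len(u))
E
```

```text
[0.56694825 0.1235921  0.14020123] [[ 9.836e-01 -2.200e-03  1.805e-01]
 [-1.805e-01 -2.000e-04  9.836e-01]
 [-2.100e-03 -1.000e+00 -6.000e-04]] [ 1.3 35.  94.  -0.  51.2 11.7]
-10.39619274790473
bar in rack ((0.49295365810394287, -0.41368046402931213), (0.018878206610679626, 0.09439056366682053), 88.93984985351562) 0.10420338793697137
lid plane [-0.15760668  1.03633027  0.07586532] 1953
```

View pics/t6.png

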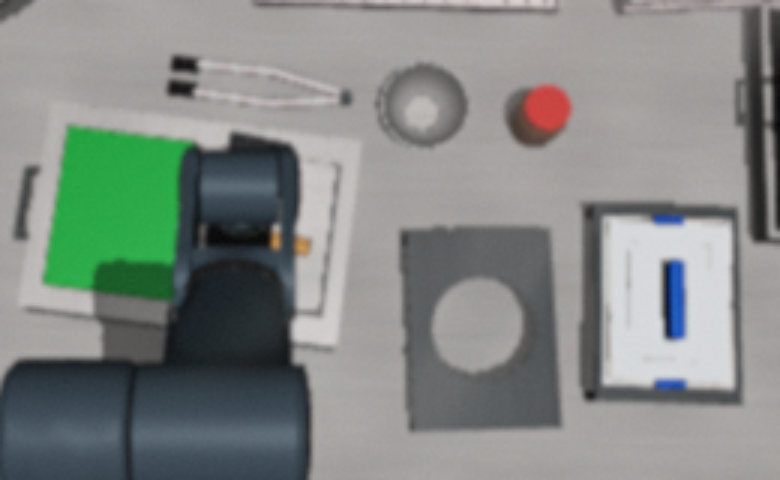

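The top view shows the pan seated square in the rack (bar top at z ≈ 0.104, expected 0.106), the gripper straddling the handle, and the handle tip at (300,245). Descending.

{"name": "play_rows", "arguments": {"commands": [[[0.001,0,-0.02],[0,0,0]],[[0.001,0,-0.045],[0,0,0]],[[0.001,0,-0.065],[0,0,0]],[[0.001,0,-0.08],[0,0,0]],[[0.001,0,-0.09],[0,0,0]],[[0.001,0,-0.096],[0,0,0]],[[0.001,0,-0.1],[0,0,0]],[[0.001,0,-0.1],[0,0,0]]]}}

```text
time_s: 15.62
position: [0.5685, 0.1243, 0.041]
tcp_rot: [[0.984, 0.0, 0.179], [-0.179, -0.0, 0.984], [0.0, -1.0, -0.0]]
force: [0.1, 1.0, 0.1]
opening: 0.999
```

```bash
python3 - <<'E'
from h import *
s=read_state();print(s['position'],s['force'])
E
```

```text
[0.56845901 0.12433374 0.04102705] [0.11652448 0.97433983 0.09743863]
```

{"name": "play_rows", "arguments": {"commands": [[[0,0,0],[0,0,0]],[[0,0,0],[0,0,0]],[[0,0,0],[0,0,0]],[[0,0,0],[0,0,0]],[[0,0,0],[0,0,0]],[[0,0,0],[0,0,0]],[[0,0,0],[0,0,0]],[[0,0,0],[0,0,0]],[[0,0,0],[0,0,0]]], "gripper": 0.0}}

```text
time_s: 16.75
position: [0.5685, 0.1243, 0.041]
tcp_rot: [[0.984, 0.0, 0.179], [-0.179, -0.0, 0.984], [0.0, -1.0, 0.0]]
force: [0.1, 0.5, 0.0]
opening: 0.273
```

Handle gripped (opening 23.8 mm, handle width 24 mm). Next I tilt about the blade tip while drawing back slightly.

{"name": "play_rows", "arguments": {"commands": [[[-0.0001,-0.0008,0.005],[-0.0218,0.004,0]],[[-0.0003,-0.0018,0.01],[-0.0436,0.008,0]],[[-0.0005,-0.0028,0.015],[-0.0654,0.012,0]],[[-0.0008,-0.0042,0.02],[-0.0872,0.016,0]],[[-0.001,-0.0052,0.025],[-0.109,0.02,0]],[[-0.0011,-0.006,0.03],[-0.1309,0.024,0]],[[-0.0011,-0.006,0.03],[-0.1309,0.024,0]]]}}

```text
time_s: 17.62
position: [0.5676, 0.1186, 0.0714]
tcp_rot: [[0.984, -0.023, 0.176], [-0.178, -0.131, 0.975], [0.001, -0.991, -0.133]]
force: [0.4, 0.6, -1.8]
opening: 0.273
```

{"name": "play_rows", "arguments": {"commands": [[[-0.0001,-0.0007,0.005],[-0.0218,0.004,0]],[[-0.0002,-0.0012,0.01],[-0.0436,0.008,0]],[[-0.0003,-0.0017,0.015],[-0.0654,0.012,0]],[[-0.0004,-0.0021,0.0196],[-0.0872,0.0157,0]],[[-0.0004,-0.0021,0.0196],[-0.0872,0.0157,0]]]}}

```text
time_s: 18.25
position: [0.5672, 0.1166, 0.091]
tcp_rot: [[0.984, -0.038, 0.174], [-0.178, -0.217, 0.96], [0.001, -0.976, -0.22]]
force: [0.2, 0.8, -1.1]
opening: 0.267
```

```bash
python3 - <<'E'
from h import *
s=read_state();print(s['position'],s['force'],s['moment'],s['tcp_rot'].round(3))
c=snap('top');P=pts(c);h=cv2.cvtColor(c['frame'],cv2.COLOR_RGB2HSV)
m=(h[...,0]>8)&(h[...,0]<28)&(h[...,1]>90);m[:,:225]=0;m[:,290:]=0;m[:180]=0;m[215:]=0
v,u=np.nonzero(m);Q=P[v,u];print(len(u));print(Q[np.argsort(Q[:,1])][::max(1,len(u)//12)].round(3))
d=snap('side');cv2.imwrite('pics/s7.png',np.hstack([cv2.resize(d['frame'][150:300,140:330,::-1],(570,450)),cv2.resize(c['frame'][160:240,220:290,::-1],(230,263)) if 0 else np.zeros((450,1,3),np.uint8)]))
E
```

```text
[0.56723551 0.1166493  0.09099965] [ 0.1612736   0.81872726 -1.14722197] [ 0.04651548 -0.10515231 -0.01756493] [[ 0.984 -0.038  0.174]
 [-0.178 -0.217  0.96 ]
 [ 0.001 -0.976 -0.22 ]]
105
[[0.548 0.037 0.091]
 [0.558 0.041 0.101]
 [0.547 0.048 0.092]
 [0.558 0.052 0.093]
 [0.55  0.06  0.098]
 [0.558 0.064 0.094]
 [0.565 0.068 0.099]
 [0.554 0.075 0.091]
 [0.566 0.079 0.088]
 [0.551 0.086 0.08 ]
 [0.559 0.09  0.081]
 [0.567 0.095 0.08 ]
 [0.545 0.101 0.159]
 [0.552 0.112 0.16 ]]
```

View pics/s7.png

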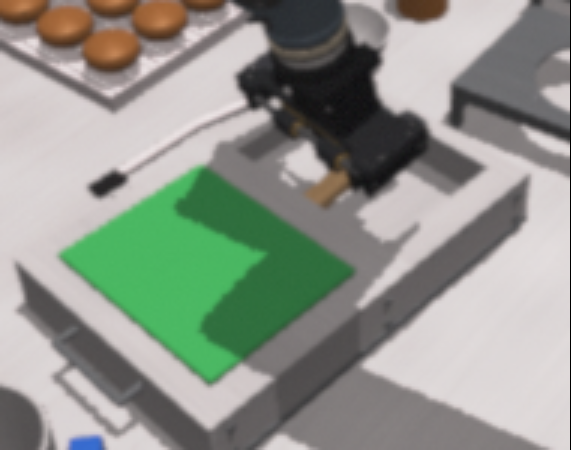

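The crop shows the handle lifted through the opening behind the fingers, clear of the landing edge. Depth along the handle gives about 13° of tilt, and contact forces are about 1 N. Next I draw it out along its own axis.

{"name": "play_rows", "arguments": {"commands": [[[-0.0009,-0.0048,0.0011],[0,0,0]],[[-0.0026,-0.0144,0.0033],[0,0,0]],[[-0.0044,-0.024,0.0055],[0,0,0]],[[-0.0061,-0.0336,0.0077],[0,0,0]],[[-0.0079,-0.0432,0.0099],[0,0,0]],[[-0.0096,-0.0528,0.0121],[0,0,0]],[[-0.0114,-0.0624,0.0143],[0,0,0]],[[-0.0122,-0.0672,0.0154],[0,0,0]],[[-0.0122,-0.0672,0.0154],[0,0,0]]]}}

```text
time_s: 19.48
position: [0.5547, 0.0487, 0.1061]
tcp_rot: [[0.984, -0.039, 0.175], [-0.179, -0.216, 0.96], [0.0, -0.976, -0.22]]
force: [0.2, -0.5, -2.0]
opening: 0.273
```

{"name": "play_rows", "arguments": {"commands": [[[-0.0009,-0.0048,0.0011],[0,0,0]],[[-0.0026,-0.0144,0.0033],[0,0,0]],[[-0.0044,-0.024,0.0055],[0,0,0]],[[-0.0061,-0.0336,0.0077],[0,0,0]],[[-0.0079,-0.0432,0.0099],[0,0,0]],[[-0.0096,-0.0528,0.0121],[0,0,0]],[[-0.0114,-0.0624,0.0143],[0,0,0]],[[-0.0131,-0.072,0.0165],[0,0,0]],[[-0.014,-0.0768,0.0176],[0,0,0]],[[-0.014,-0.0768,0.0176],[0,0,0]]]}}

```text
time_s: 20.72
position: [0.5407, -0.0281, 0.1237]
tcp_rot: [[0.984, -0.039, 0.175], [-0.179, -0.216, 0.96], [0.0, -0.976, -0.22]]
force: [-0.3, 0.8, -1.6]
opening: 0.275
```

```bash
python3 - <<'E'
from h import *
s=read_state();print(s['position'],s['force'],s['moment'])
c=snap('top','t8.png');P=pts(c);h=cv2.cvtColor(c['frame'],cv2.COLOR_RGB2HSV)
m=(h[...,0]>8)&(h[...,0]<28)&(h[...,1]>90);m[:,:210]=0;m[:,330:]=0;m[:175]=0;m[230:]=0
v,u=np.nonzero(m);Q=P[v,u];print(len(u));print(Q[np.argsort(Q[:,1])][::max(1,len(u)//16)].round(3))
cv2.imwrite('pics/t8.png',cv2.resize(c['frame'][140:270,180:380,::-1],None,fx=3.5,fy=3.5))
E
```

```text
[ 0.54070663 -0.02812278  0.12370883] [-0.25689783  0.76944723 -1.58415542] [ 0.06352546 -0.14208726  0.00974948]
312
[[ 0.518 -0.109  0.123]
 [ 0.521 -0.1    0.13 ]
 [ 0.539 -0.089  0.127]
 [ 0.525 -0.079  0.12 ]
 [ 0.525 -0.068  0.12 ]
 [ 0.544 -0.057  0.113]
 [ 0.595  0.111  0.07 ]
 [ 0.564  0.118  0.062]
 [ 0.583  0.122  0.065]
 [ 0.544  0.129  0.066]
 [ 0.563  0.133  0.071]
 [ 0.575  0.138  0.066]
 [ 0.594  0.142  0.067]
 [ 0.547  0.148  0.072]
 [ 0.559  0.153  0.064]
 [ 0.561  0.157  0.052]
 [ 0.58   0.162  0.053]]
```

View pics/t8.png

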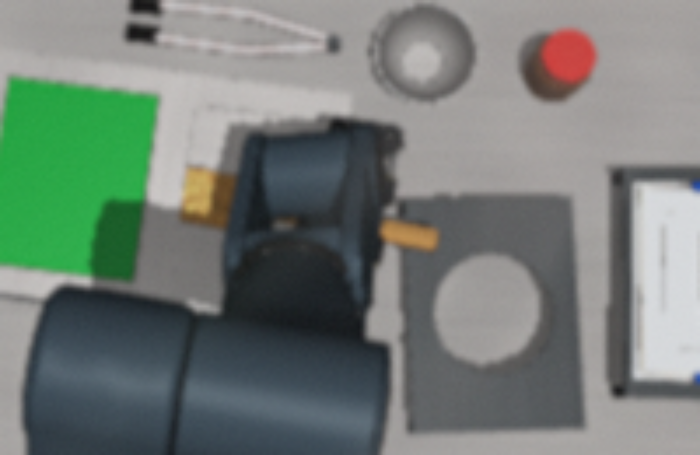

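The blade is visible up to the landing edge (crop x ≈ 183), and the handle is out at (410,235) with no sag. I draw it another 60 mm, then lift.

{"name": "play_rows", "arguments": {"commands": [[[-0.0009,-0.0048,0.0011],[0,0,0]],[[-0.0026,-0.0144,0.0033],[0,0,0]],[[-0.0044,-0.024,0.0055],[0,0,0]],[[-0.0061,-0.0336,0.0077],[0,0,0]],[[-0.0079,-0.0432,0.0099],[0,0,0]],[[-0.0096,-0.0528,0.0121],[0,0,0]],[[-0.0109,-0.06,0.014],[0,0,0]],[[-0.0109,-0.06,0.018],[0,0,0]],[[-0.0109,-0.06,0.024],[0,0,0]]]}}

```text
time_s: 21.9
position: [0.5297, -0.0876, 0.1478]
tcp_rot: [[0.984, -0.04, 0.174], [-0.179, -0.216, 0.96], [-0.0, -0.976, -0.22]]
force: [-0.2, 1.0, -1.9]
opening: 0.273
```

{"name": "play_rows", "arguments": {"commands": [[[0,0,0.008],[0,0,0]],[[0,0,0.022],[0,0,0]],[[0,0,0.038],[0,0,0]],[[0,0,0.056],[0,0,0]],[[0,0,0.076],[0,0,0]],[[0,0,0.096],[0,0,0]],[[0,0,0.116],[0,0,0]],[[0,0,0.134],[0,0,0]],[[0,0,0.146],[0,0,0]],[[0,0,0.15],[0,0,0]]]}}

```text
time_s: 23.15
position: [0.53, -0.0878, 0.2988]
tcp_rot: [[0.984, -0.038, 0.174], [-0.178, -0.217, 0.96], [0.002, -0.976, -0.22]]
force: [1.1, 0.9, -1.1]
opening: 0.272
```

{"name": "play_rows", "arguments": {"commands": [[[0,0,0.01],[0,0,0]],[[0,0,0.025],[0,0,0]],[[0,0,0.035],[0,0,0]],[[0,0,0.04],[0,0,0]],[[0,0,0.04],[0,0,0]],[[0,0,0.04],[0,0,0]]]}}

```text
time_s: 23.9
position: [0.5295, -0.0877, 0.3372]
tcp_rot: [[0.984, -0.04, 0.174], [-0.179, -0.216, 0.96], [-0.001, -0.976, -0.22]]
force: [-0.1, -0.2, -1.4]
opening: 0.274
```

```bash
python3 - <<'E'
from h import *
s=read_state();print(s['position'],s['force'],s['opening'],s['tcp_rot'].round(3),np.abs(s['qvel']).max())
c=snap('top');d=snap('side')
for n,k in(('top',c),('side',d)):
    P=pts(k);h=cv2.cvtColor(k['frame'],cv2.COLOR_RGB2HSV);m=(h[...,0]>8)&(h[...,0]<28)&(h[...,1]>90)&(P[...,2]>.1)&(P[...,2]<.5)&(abs(P[...,0]-.53)<.12)&(abs(P[...,1])<.3)
    Q=P[m];print(n,len(Q));print(Q[np.argsort(Q[:,1])][::max(1,len(Q)//10)].round(3), 'min z',np.percentile(Q[:,2],[1,5]) if len(Q) else 0)
cv2.imwrite('pics/f9.png',np.hstack([cv2.resize(d['frame'][60:360,80:480,::-1],(400,300)),cv2.resize(c['frame'][120:280,170:420,::-1],(400,300))]))
E
```

```text
[ 0.52951117 -0.08769336  0.33717294] [-0.10632671 -0.2452389  -1.38974494] 0.2736711515944936 [[ 0.984 -0.04   0.174]
 [-0.179 -0.216  0.96 ]
 [-0.001 -0.976 -0.22 ]] 0.19025947458701495
top 545
[[ 0.505 -0.167  0.335]
 [ 0.507 -0.144  0.342]
 [ 0.514 -0.12   0.329]
 [ 0.579  0.039  0.285]
 [ 0.559  0.052  0.28 ]
 [ 0.568  0.063  0.283]
 [ 0.572  0.073  0.278]
 [ 0.572  0.083  0.274]
 [ 0.566  0.093  0.27 ]
 [ 0.565  0.103  0.275]
 [ 0.546  0.116  0.263]] min z [0.26555936 0.26849082]
side 986
[[ 0.517 -0.128  0.333]
 [ 0.535 -0.07   0.318]
 [ 0.526 -0.047  0.404]
 [ 0.536 -0.018  0.307]
 [ 0.564  0.016  0.294]
 [ 0.569  0.037  0.287]
 [ 0.563  0.053  0.284]
 [ 0.578  0.069  0.277]
 [ 0.53   0.085  0.275]
 [ 0.548  0.1    0.274]
 [ 0.548  0.117  0.27 ]] min z [0.26737531 0.27019753]
```

View pics/f9.png

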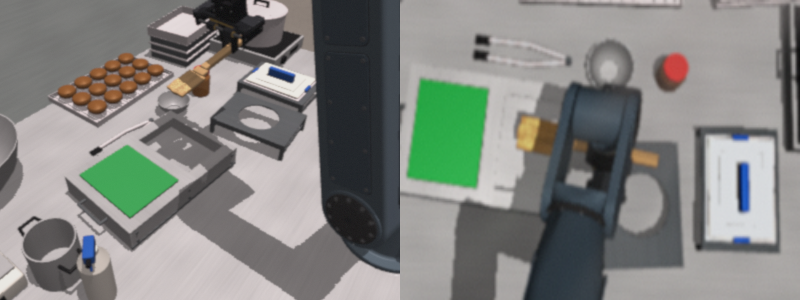

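The spatula is held steady, its lowest measured point at z ≈ 0.265, about 19 cm above the deck. The pan is seated level in its rack, and the other things look as they did at the start.

```bash
python3 -c "
from rig import *
print(hand_in())"
```

```text
the job is handed in; nothing more can be done
None
```

The job is done and handed in at about 24 s of the 64 s allowed.

- **Pan:** I lifted it level by its grip and lowered it into the rectangular rack. Contact came at the expected seated height (TCP z 0.1025), peaking at about 5 N in the readings taken at the end of each move, and I let go there. A later top view shows it seated square, with the bar top at 0.104 m against an expected 0.106 m.
- **Spatula:** I gripped the handle in the well, tilted it about 12.7° and drew it out handle first along its own axis. Forces read at the end of each move stayed at or below about 2 N.
- **Final check:** the spatula is held still without slipping (opening 23.8 mm on the 24 mm handle). Both cameras put its lowest point at about z = 0.266 m, roughly 19 cm above the deck. The bystanders in view look undisturbed.
- **Checks that disagreed:**
  - A plane fit to the lid in the rack failed, because the mask picked up other surfaces, so I did not use it.
  - One measurement put the seated bar's centre about 4 mm off in y. I put that down to the mask including the bar's side face, and relied on the seating height and the pictures.

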